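# Make up two sample kits of coated cosmetic cases

### The job

Make up the two sample kits: in the red tray, stand the gold tube and the silver tube upright in the narrow bay and lay the copper compact flat in the wide bay; in the blue tray, stand the copper tube upright in the narrow bay and lay the gold round compact flat in the wide bay. Set every piece down gently on the tray floor, without dropping it, and let go. Leave the black tube and the white compact standing where they are.

Things in the scene. Friction and masses are not known exactly. Their poses are not given: they have to be found in the camera images.
- gold_tube: Closed lipstick tube, gold (yellow metal) with a thin dark band near its foot: an upright solid cylinder 24 mm in diameter and 56 mm tall, about 30 g, standing on the bench. Origin at the centre of its underside, z up.
- silver_tube: Closed lipstick tube, silver (grey metal) with a thin dark band near its foot: an upright solid cylinder 24 mm in diameter and 56 mm tall, about 30 g, standing on the bench. Origin at the centre of its underside, z up.
- copper_tube: Closed lipstick tube, copper (reddish metal) with a thin dark band near its foot: an upright solid cylinder 24 mm in diameter and 56 mm tall, about 30 g, standing on the bench. Origin at the centre of its underside, z up.
- black_tube: Closed lipstick tube, black plastic with a thin silver band near its foot: an upright solid cylinder 24 mm in diameter and 56 mm tall, about 30 g, standing on the bench. Origin at the centre of its underside, z up. Spare stock, not part of either kit.
- copper_compact: Closed rectangular powder compact of copper (reddish metal), 64 mm (its x) by 46 mm (its y) and 18 mm thick, about 80 g, lying flat on the bench. Origin at the centre of its underside, z up.
- gold_compact: Closed round powder compact of gold (yellow metal), 58 mm in diameter and 18 mm thick, about 80 g, lying flat on the bench. Origin at the centre of its underside, z up.
- white_compact: Closed square powder compact of white plastic, 50 mm by 50 mm and 18 mm thick, lying flat on the bench. Origin at the centre of its underside, z up. Spare stock, not part of either kit.
- red_tray: Shallow red plastic tray fixed to the bench, 150 mm (x) by 118 mm (y); origin at centre of underside, z up. Floor 4 mm thick; walls and divider 4 mm thick, tops 10 mm above the bench. The divider, along y, makes two bays, each 110 mm long in y, centred at y = 0: narrow bay 48 mm wide (inside x = -71 to -23 mm, centre -47), wide bay 90 mm wide (x = -19 to 71 mm, centre +26).
- blue_tray: Shallow blue plastic tray fixed to the bench, 150 mm (x) by 118 mm (y); origin at centre of underside, z up. Floor 4 mm thick; walls and divider 4 mm thick, tops 10 mm above the bench. The divider, along y, makes two bays, each 110 mm long in y, centred at y = 0: narrow bay 48 mm wide (inside x = -71 to -23 mm, centre -47), wide bay 90 mm wide (x = -19 to 71 mm, centre +26).

How it is judged:
By the outcome, as a careful person would: the job done as asked, in the order asked, and still so for the second after the job is handed in, with the robot touching nothing.
It also fails if it takes over 128 s, if anything falls off the work surface, if the arm or the gripper's body presses on something with over 40 N, if the wrist force passes 120 N, or if a joint passes its speed limit or range.

### The arm

A 6-joint arm with a two-finger parallel gripper is mounted at the origin on the work surface. World frame = base frame: x ahead of the robot, y to its left, z up, the work surface at z = 0. Lengths are in m, angles in rad, forces in N, time in s.
With the tool pointing down it reaches from about 0.375 to 0.975 m from the base axis. Payload 3.8 kg.
Tool frame: the origin (TCP) lies midway between the tips of the shut fingers; the grasp point (between the pads) lies 19 mm behind it; x points along the fingers, z is the direction in which the jaws open and shut, and the axes are right-handed (so a half turn about x gives the same grasp; the last joint's range is limited). The gripper opens to 85 mm and grips with 20 to 120 N. Pads are 22 mm wide; open, the fingers measure 114 mm over their backs; the gripper's body (76 mm by 85 mm) begins 54 mm behind the grasp point. The pads swing forward as they close: fully open they stand 13 mm farther back than shut.
Start: joints at [-1.279, 0.264, 1.604, -0, 1.274, -0.037], TCP at [0.218, -0.639, 0.231] pointing down, gripper open.
Joint ranges: [-2.63, 2.63], [-0.94, 2.18], [0.31, 2.57], [-1.31, 4.45], [0, 2.66], [-2.55, 2.55]. Speed limits (rad/s): [2.57, 2.57, 3.14, 3.14, 3.14, 3.14].

### API

Orientations are given as a rotation vector (axis times angle).
In Python, from workcell import * gives the robot as it stands. The module is installed in compiled form; this text tells all that it offers.
- The arm moves only by the tool carry_out, never from a script. Its arguments are lists of equal length, an entry for each row: "offset": the shift along the tool's x, y, z in cm, a list of three; "delta_rot": the turn, a rotation vector about the tool's x, y, z in degrees, a list of three. A call has exactly 5 rows; each row shifts and turns the commanded pose from where the row before left it, along the tool's axes as they then stand; what a row does not reach is not made up. A row lasts 1/12 s, in which the tool goes at most 41.7 mm and 7.16 degrees, less where a joint would pass 70% of its speed; a pose out of reach is approached as far as the arm can. A call is refused whole if a number of a shift passes 4.17 or a number of a turn 7.16, either way. A call with a gripper value outside its range is refused whole. "fingers" is the opening, from -1 (shut) to 1 (fully open), set as the call begins (left out, the last holds). The fingers move at their own pace and stop on an object; "newtons" is the grip in N (left out, the last holds). Time passes only in rows, so rows that do not move let the fingers close, or fill a call up. It gives the time, the measured TCP pose, the force and the opening at its end, in the units of the state.
- read_state(): the state, without advancing time (a new reading comes with each control period).
- read_camera(name): name is "scene" or "top" or "wrist"; returns (picture, depth): 480x640x3 uint8, red, green, blue; 480x640 float32, m along the optical axis (not along the pixel's ray), 0 where there is no reading.
- get_calibration(name): a dict with "fx", "fy", "cx", "cy" (pixels), "R" (3x3) and "t" (3): a world point X has camera coordinates R X + t; the wrist camera has in their place "mount" (4x4, takes a point from camera to tool coordinates, whose origin is the TCP and whose axes are the tool frame's). Camera axes: x right, y down, z forward; pixel columns grow to the right and rows downward; lengths in m; the calibration is good to about 2 mm. A picture is of the moment at which its call begins: read the wrist's pose just before it. get_calibration takes no time and is no camera call.
- finish_job(): hands the job in, once; it reports no verdict.
The state is a dict: "time": time; "q": joint angles; "joint_vel": joint speeds; "joint_torque": joint torques, N m; "tool_pos": TCP position; "tcp_rot": TCP orientation; "wrist_force": force on the tool from outside, world axes, zero at the start; "torque": the same for the moment, N m; "width": opening from 0.0 (shut) to 1.0 (fully open).
Only numpy, scipy, OpenCV 4.12 (cv2) and the standard library are available. Lean on these libraries where they do the work, as an engineer would, in place of code of your own. Each camera call takes 0.05 s, during which the arm holds its last target. There are 200 camera calls.

## Working session

There is one attempt and no reset: what is moved stays moved. The work goes in short steps, Python scripts to look and compute and a tool call to move; the robot and the scene stay as the last step left them, time stands still between calls to the robot, and variables do not carry over. Pictures are saved under pics/ and viewed, about 12 in all and at most 16, crops included, and the job is handed in when it is done.

Besides the shell and the picture viewer there is one more tool, called after ">>>" as a command line: name --argument value ..., lists and objects as JSON in quotes. carry_out: Moves the arm, as the interface text tells. Its arguments: {"type":"object","properties":{"offset":{"type":"array"},"delta_rot":{"type":"array"},"fingers":{"type":"number"},"newtons":{"type":"number"}},"required":["offset","delta_rot"]}

```bash
mkdir -p pics; python3 - <<'E'
from workcell import *
import cv2,numpy as np
print(read_state())
for n in ("top","scene"):
    p,d=read_camera(n); cv2.imwrite(f"pics/{n}0.png",p[:,:,::-1]); np.savez(f"{n}0.npz",p=p,d=d); print(n,get_calibration(n))
print(get_calibration("wrist"))
E
```

```text
{'time': 0.0, 'q': array([-1.27890972e+00,  2.64784354e-01,  1.60539811e+00,  3.08294985e-05,
        1.27367486e+00, -3.68819212e-02]), 'joint_vel': array([ 0.00088761, -0.00091709,  0.00187643,  0.00038641, -0.00045476,
        0.00065392]), 'joint_torque': array([ 3.32117006e-04, -5.15107298e+01, -3.67316329e+01, -2.59297285e-04,
        1.27060353e-02, -9.02805510e-07]), 'tool_pos': array([ 0.21775037, -0.6381365 ,  0.22992797]), 'tcp_rot': array([ 0.96511281,  1.34880285, -0.96278015]), 'wrist_force': array([ 0.08840474, -0.19288669,  0.30067767]), 'torque': array([-0.01933715, -0.02225427, -0.01496388]), 'width': 0.9976710082794058}
top {'fx': 454.63616852698215, 'fy': 454.63616852698215, 'cx': 320.49265306458545, 'cy': 234.88620090791775, 'R': array([[ 0.00532674, -0.99983717,  0.01724111],
       [-0.99098084, -0.0075866 , -0.13378873],
       [ 0.13389775, -0.01637295, -0.99085989]]), 't': array([3.34732024e-04, 5.02993444e-01, 9.15328685e-01])}
scene {'fx': 519.110379743655, 'fy': 519.110379743655, 'cx': 315.2507437203241, 'cy': 240.79790756786988, 'R': array([[-0.21518695,  0.97648747,  0.01291499],
       [ 0.60608689,  0.14390868, -0.78227168],
       [-0.76573707, -0.16050705, -0.62280352]]), 't': array([ 0.12582502, -0.25597654,  1.31161008])}
{'fx': 355.0365268234245, 'fy': 355.0365268234245, 'cx': 318.4779640723547, 'cy': 241.9868283183454, 'mount': array([[ 1.71512373e-03, -2.80940532e-01,  9.59723646e-01,
        -1.42620393e-01],
       [ 3.63363047e-06, -9.59725056e-01, -2.80940951e-01,
         7.04467755e-02],
       [ 9.99998529e-01,  4.85335773e-04, -1.64502639e-03,
         6.59402432e-05],
       [ 0.00000000e+00,  0.00000000e+00,  0.00000000e+00,
         1.00000000e+00]])}
```

View pics/top0.png

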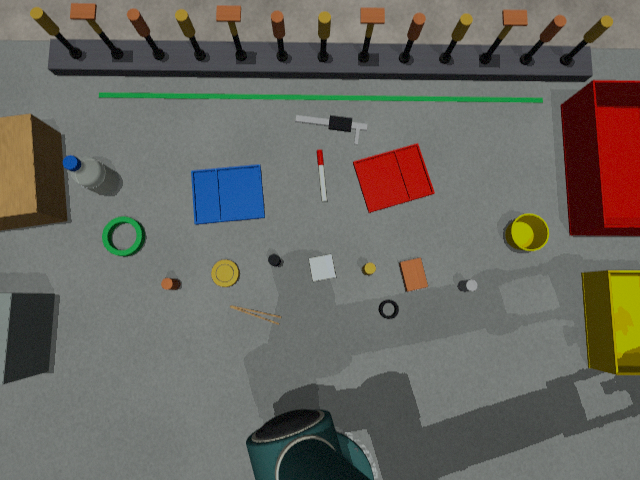

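View pics/scene0.png

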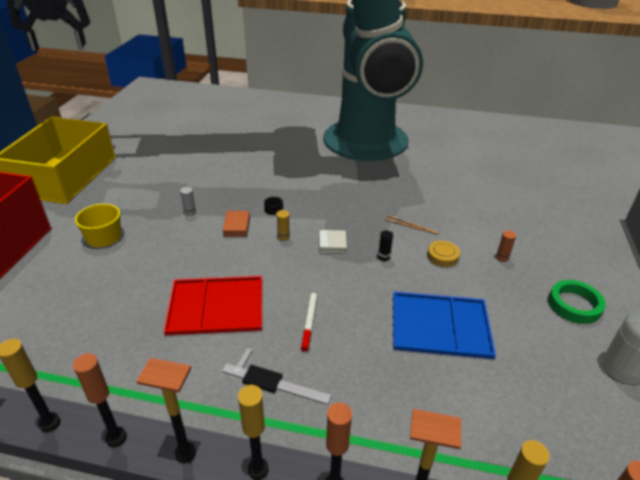

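The top view shows the red tray at (394,178) with its narrow bay on the right, and the blue tray at (228,195) with its narrow bay on the left. The tubes are gold (369,268), silver (469,285), copper (170,284) and black (274,260). The compacts are copper (413,274), gold (225,272) and white (321,267). The scene view agrees. Next I'll turn these into world positions.

```bash
python3 - <<'E'
from workcell import *
import cv2,numpy as np
c=get_calibration("top");R=np.array(c["R"]);t=np.array(c["t"])
z=np.load("top0.npz");p,d=z["p"],z["d"].astype(float)
v,u=np.mgrid[:480,:640]
P=np.stack([(u-c["cx"])/c["fx"]*d,(v-c["cy"])/c["fy"]*d,d],-1)
W=(P-t)@R
np.save("W.npy",W)
print("bench z",np.median(W[300:320,300:340,2]))
hsv=cv2.cvtColor(p,cv2.COLOR_RGB2HSV)
def obj(n,x,y,r,zl,zh):
    m=(d>0)&(W[...,2]>zl)&(W[...,2]<zh)&(abs(u-x)<r)&(abs(v-y)<r)
    k,l,s,_=cv2.connectedComponentsWithStats(m.astype(np.uint8))
    if k<2: print(n,"none");return
    m=l==1+np.argmax(s[1:,4])
    pts=W[m][:,:2].astype(np.float32)
    (cx,cy),wh,a=cv2.minAreaRect(pts*1000)
    print(n,m.sum(),"rect c",round(cx,1),round(cy,1),np.round(wh,1),"ang",round(a,1),"mean",np.round(pts.mean(0)*1000,1),"z",np.round(np.median(W[m][:,2])*1000,1), "minmax mid",np.round((pts.max(0)+pts.min(0))*500,1))
for n,x,y in [("gold_t",369,268),("silver_t",469,285),("copper_t",170,284),("black_t",274,260)]: obj(n,x,y,14,.050,.062)
for n,x,y in [("copper_c",413,274),("gold_c",225,272),("white_c",321,267)]: obj(n,x,y,22,.013,.024)
# trays by colour
for n,m in (("red",(hsv[...,1]>150)&((hsv[...,0]<6)|(hsv[...,0]>174))&(u>345)&(u<440)&(v>135)&(v<220)),("blue",(hsv[...,1]>130)&(abs(hsv[...,0]-112)<14)&(u>180)&(u<275)&(v>155)&(v<235))):
    k,l,s,_=cv2.connectedComponentsWithStats(m.astype(np.uint8)); m=l==1+np.argmax(s[1:,4])
    # intersect outline rays with z=0.010 plane
    ys,xs=np.nonzero(m); C=-R.T@t; D=np.stack([(xs-c["cx"])/c["fx"],(ys-c["cy"])/c["fy"],np.ones(len(xs))],-1)@R
    X=C+D*((.010-C[2])/D[:,2])[:,None]
    (cx,cy),wh,a=cv2.minAreaRect((X[:,:2]*1000).astype(np.float32))
    print(n,m.sum(),cx,cy,wh,a,"z",np.median(W[m][:,2]))
E
```

```text
bench z 0.001099685821975505
gold_t 113 rect c 434.1 -95.7 [22.4 22.6] ang 4.4 mean [434.  -95.4] z 56.9 minmax mid [434.1 -95.6]
silver_t 117 rect c 400.6 -300.8 [23.6 21.6] ang 55.9 mean [ 401.  -299.9] z 57.0 minmax mid [ 401.2 -301.3]
copper_t 119 rect c 401.6 311.0 [22.7 22. ] ang 89.4 mean [400.8 309.9] z 57.0 minmax mid [401.6 311. ]
black_t 106 rect c 450.1 98.5 [20.3 22.3] ang 1.7 mean [450.   98.3] z 57.4 minmax mid [450.1  98.6]
copper_c 669 rect c 424.3 -193.2 [63.9 46.6] ang 12.9 mean [ 424.  -192.8] z 18.9 minmax mid [ 424.7 -192.7]
gold_c 605 rect c 424.2 203.5 [56.  56.3] ang 70.0 mean [424.2 203.1] z 19.3 minmax mid [424.4 203.6]
white_c 560 rect c 436.8 0.2 [50.4 49.9] ang 11.2 mean [4.368e+02 2.000e-01] z 19.1 minmax mid [ 4.371e+02 -2.000e-01]
red 3639 634.416259765625 -155.05661010742188 (118.27938079833984, 151.14710998535156) 16.938064575195312 z 0.005473681752675905
blue 1 637.34619140625 280.4964294433594 (0.0, 0.0) 0.0 z 0.0083247764816924
```

```bash
cat > h.py <<'E'
from workcell import *
import numpy as np, sys
from scipy.spatial.transform import Rotation as Ro
def show(s=None):
    s=s or read_state(); R=Ro.from_rotvec(s["tcp_rot"]).as_matrix()
    print("t",round(s["time"],2),"pos mm",np.round(s["tool_pos"]*1000,1),"jaw",round(np.degrees(np.arctan2(R[1,2],R[0,2])),1),"down",np.round(R[:,0],3),"F",np.round(s["wrist_force"],1),"w",round(s["width"],3),"q6",round(s["q"][5],2))
    return s
def plan(x,y,z,jaw,pose=None):
    """mm, jaw deg mod 180: turn first in place, then shift in the new tool frame"""
    s=read_state(); p=s["tool_pos"]*1000; R=Ro.from_rotvec(s["tcp_rot"])
    best=None
    for k in (0,180):
        a=np.radians(jaw+k); Z=np.array([np.cos(a),np.sin(a),0]); X=np.array([0,0,-1.]); T=Ro.from_matrix(np.c_[X,np.cross(Z,X),Z])
        rv=(R.inv()*T).as_rotvec(degrees=True)
        if best is None or np.linalg.norm(rv)<np.linalg.norm(best[0]): best=(rv,T)
    rv,T=best; o=T.inv().apply(np.array([x,y,z])-p)/10
    print("->",(x,y,z,jaw),"turn",np.round(rv,2),"shift cm",np.round(o,2))
def bay(c,ang,lx,ly):
    a=np.radians(ang); return np.round(np.array(c)+[lx*np.cos(a)-ly*np.sin(a),lx*np.sin(a)+ly*np.cos(a)],1)
E
python3 - <<'E'
from h import *
import cv2
z=np.load("top0.npz");p=z["p"];c=get_calibration("top");R=np.array(c["R"]);t=np.array(c["t"])
q=p.astype(int);v,u=np.mgrid[:480,:640]
m=(q[...,2]-q[...,0]>60)&(u>180)&(u<275)&(v>155)&(v<235)
k,l,s,_=cv2.connectedComponentsWithStats(m.astype(np.uint8)); m=l==1+np.argmax(s[1:,4])
ys,xs=np.nonzero(m); C=-R.T@t; D=np.stack([(xs-c["cx"])/c["fx"],(ys-c["cy"])/c["fy"],np.ones(len(xs))],-1)@R
X=C+D*((.010-C[2])/D[:,2])[:,None]
print(m.sum(),cv2.minAreaRect((X[:,:2]*1000).astype(np.float32)))
for ly in (28,-28): print("red narrow",bay((634.4,-155),106.9,-47,ly))
print("red wide",bay((634.4,-155),106.9,26,0))
show(); plan(434,-95.6,130,16.9); plan(434,-95.6,130,106.9)
E
```

```text
3784 ((594.6575317382812, 205.31924438476562), (119.19681549072266, 150.8808135986328), 5.97126579284668)
red narrow [ 621.3 -208.1]
red narrow [ 674.9 -191.8]
red wide [ 626.8 -130.1]
t 0.1 pos mm [ 217.7 -638.2  230.1] jaw -71.2 down [-0.001  0.002 -1.   ] F [-0.3  0.5  1. ] w 1.0 q6 -0.04
-> (434, -95.6, 130, 16.9) turn [-88.06  -0.09  -0.09] shift cm [10.01 45.63 36.46]
-> (434, -95.6, 130, 106.9) turn [ 1.94 -0.12 -0.  ] shift cm [ 10.01  36.46 -45.63]
```

>>> carry_out --offset '[[0.6,2.4,-3.0],[0.6,2.4,-3.0],[0.6,2.4,-3.0],[0.6,2.4,-3.0],[0.6,2.4,-3.0]]' --delta_rot '[[1.9,0,0],[0,0,0],[0,0,0],[0,0,0],[0,0,0]]' --fingers 1 --newtons 30

```text
time: 0.52
tool_pos: [0.2879, -0.4579, 0.2003]
tcp_rot: [0.99, 1.335, -0.989]
wrist_force: [0.2, 0.4, 1.4]
width: 0.999
```

>>> carry_out --offset '[[0.6,2.4,-3.0],[0.6,2.4,-3.0],[0.6,2.4,-3.0],[0.6,2.4,-3.0],[0.6,2.4,-3.0]]' --delta_rot '[[0,0,0],[0,0,0],[0,0,0],[0,0,0],[0,0,0]]'

```text
time: 0.93
tool_pos: [0.3589, -0.2795, 0.1707]
tcp_rot: [0.989, 1.335, -0.989]
wrist_force: [1.8, 0.3, 0.5]
width: 1.001
```

>>> carry_out --offset '[[0.6,2.4,-3.0],[0.6,2.4,-3.0],[0.6,2.4,-3.0],[0.6,2.4,-3.0],[0.6,2.4,-3.0]]' --delta_rot '[[0,0,0],[0,0,0],[0,0,0],[0,0,0],[0,0,0]]'

```text
time: 1.35
tool_pos: [0.43, -0.1011, 0.1409]
tcp_rot: [0.989, 1.335, -0.989]
wrist_force: [0.5, 0.1, -0.3]
width: 1.005
```

```bash
python3 - <<'E'
from h import *
import cv2
s=show(); plan(434,-95.6,130,106.9); 
p,d=read_camera("wrist"); cv2.imwrite("pics/w1.png",p[:,:,::-1])
M=np.array(get_calibration("wrist")["mount"]);c=get_calibration("wrist")
v,u=np.mgrid[:480,:640]
P=np.stack([(u-c["cx"])/c["fx"]*d,(v-c["cy"])/c["fy"]*d,d],-1)
W=(P@M[:3,:3].T+M[:3,3])@Ro.from_rotvec(s["tcp_rot"]).as_matrix().T+s["tool_pos"]
for x,y,r,zl,zh in((434,-95.6,40,.05,.062),(424,-193,55,.013,.024)):
  m=(d>0)&(W[...,2]>zl)&(W[...,2]<zh)&(np.hypot(W[...,0]-x/1000,W[...,1]-y/1000)<r/1000)
  if m.sum()>30: print(m.sum(),cv2.minAreaRect((W[m][:,:2]*1000).astype(np.float32)),np.median(W[m][:,2]))
E
```

```text
t 1.35 pos mm [ 430.  -101.1  140.9] jaw -73.1 down [ 0. -0. -1.] F [ 0.5  0.1 -0.3] w 1.005 q6 0.99
-> (434, -95.6, 130, 106.9) turn [ 0.03  0.   -0.  ] shift cm [ 1.09  0.54 -0.41]
965 ((432.7025451660156, -96.35652160644531), (22.857940673828125, 23.05879020690918), 24.318387985229492) 0.05591227248722115
4096 ((422.40240478515625, -193.65492248535156), (64.00645446777344, 46.310916900634766), 13.123917579650879) 0.01784825803629448
```

View pics/w1.png

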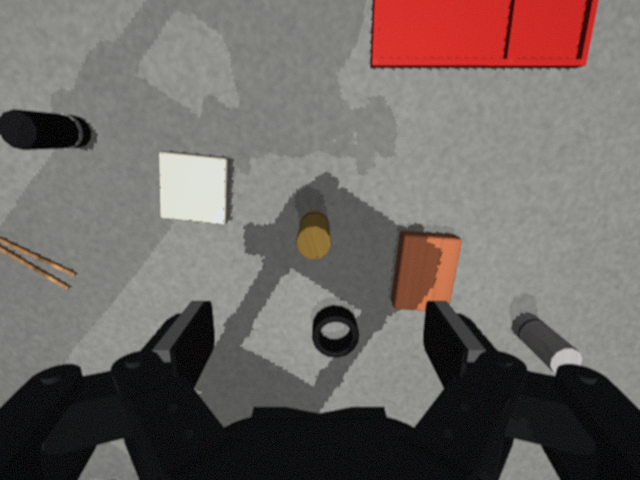

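The gold tube is at (313,240) between the open fingers, and the copper compact at (427,270) is clear of them. The wrist and top estimates agree to about 1.5 mm. Next I descend and grip.

>>> carry_out --offset '[[0,0.45,-0.4],[2.5,0,0],[2.5,0,0],[2.5,0,0],[2.0,0,0]]' --delta_rot '[[0,0,0],[0,0,0],[0,0,0],[0,0,0],[0,0,0]]' --fingers 0.3

```text
time: 1.82
tool_pos: [0.4323, -0.0985, 0.0448]
tcp_rot: [0.989, 1.335, -0.99]
wrist_force: [-0.9, -0.0, 0.0]
width: 0.645
```

>>> carry_out --offset '[[1.5,0,0],[1.0,0,0],[0.5,0,0],[0.4,0,0],[0,0,0]]' --delta_rot '[[0,0,0],[0,0,0],[0,0,0],[0,0,0],[0,0,0]]'

```text
time: 2.23
tool_pos: [0.4332, -0.0983, 0.0122]
tcp_rot: [0.989, 1.335, -0.989]
wrist_force: [-0.8, -0.0, -0.0]
width: 0.65
```

>>> carry_out --offset '[[0,0,0],[0,0,0],[0,0,0],[0,0,0],[0,0,0]]' --delta_rot '[[0,0,0],[0,0,0],[0,0,0],[0,0,0],[0,0,0]]' --fingers -1 --newtons 30

```text
time: 2.65
tool_pos: [0.4342, -0.0982, 0.0133]
tcp_rot: [0.989, 1.333, -0.988]
wrist_force: [-0.7, -0.1, 5.5]
width: 0.272
```

>>> carry_out --offset '[[0,0,0],[0,0,0],[0,0,0],[0,0,0],[0,0,0]]' --delta_rot '[[0,0,0],[0,0,0],[0,0,0],[0,0,0],[0,0,0]]'

```text
time: 3.07
tool_pos: [0.4342, -0.0982, 0.0133]
tcp_rot: [0.989, 1.333, -0.988]
wrist_force: [-0.8, 0.5, 6.6]
width: 0.269
```

>>> carry_out --offset '[[-1.0,0,0],[-2.0,0,0],[-2.0,0,0],[-1.5,0,0],[0,1.0,0.8]]' --delta_rot '[[0,0,0],[0,0,0],[0,0,0],[0,0,0],[0,0,0]]'

```text
time: 3.48
tool_pos: [0.4458, -0.1026, 0.0804]
tcp_rot: [0.989, 1.331, -0.987]
wrist_force: [1.2, 0.8, 0.4]
width: 0.277
```

>>> carry_out --offset '[[0,2.0,1.6],[0,2.4,1.9],[0,2.4,1.9],[0,2.4,1.9],[0,2.4,1.9]]' --delta_rot '[[0,0,0],[0,0,0],[0,0,0],[0,0,0],[0,0,0]]'

```text
time: 3.9
tool_pos: [0.5842, -0.1574, 0.0764]
tcp_rot: [0.989, 1.335, -0.989]
wrist_force: [0.3, -0.6, -0.1]
width: 0.27
```

>>> carry_out --offset '[[0,2.4,1.9],[0,2.4,1.9],[0,2.0,1.5],[0,0.9,0.7],[0,0,0]]' --delta_rot '[[0,0,0],[0,0,0],[0,0,0],[0,0,0],[0,0,0]]'

```text
time: 4.32
tool_pos: [0.6768, -0.193, 0.0763]
tcp_rot: [0.989, 1.333, -0.988]
wrist_force: [0.5, 0.4, -0.2]
width: 0.271
```

```bash
cat >> h.py <<'E'
def wrist(name=None):
    import cv2
    s=read_state(); p,d=read_camera("wrist"); c=get_calibration("wrist"); M=np.array(c["mount"])
    if name: cv2.imwrite(f"pics/{name}.png",p[:,:,::-1])
    v,u=np.mgrid[:480,:640]
    P=np.stack([(u-c["cx"])/c["fx"]*d,(v-c["cy"])/c["fy"]*d,d],-1)
    W=(P@M[:3,:3].T+M[:3,3])@Ro.from_rotvec(s["tcp_rot"]).as_matrix().T+s["tool_pos"]
    return p,d,W*1000
def find(W,d,x,y,r,zl,zh):
    import cv2
    m=(d>0)&(W[...,2]>zl)&(W[...,2]<zh)&(np.hypot(W[...,0]-x,W[...,1]-y)<r)
    if m.sum()>30: print(m.sum(),cv2.minAreaRect(W[m][:,:2].astype(np.float32)),"z",np.round(np.median(W[m][:,2]),1))
    else: print("none",m.sum())
E
python3 - <<'E'
from h import *
show(); plan(674.9,-191.8,18.5,106.9)
p,d,W=wrist("w2")
find(W,d,634,-155,110,7.5,12)
E
```

```text
t 4.32 pos mm [ 676.8 -193.    76.3] jaw -73.1 down [ 0.002 -0.001 -1.   ] F [ 0.5  0.4 -0.2] w 0.271 q6 0.96
-> (674.9, -191.8, 18.5, 106.9) turn [ 0.02  0.06 -0.08] shift cm [ 5.78 -0.15 -0.17]
4078 ((634.05224609375, -155.87100219726562), (118.38398742675781, 150.60009765625), 16.786014556884766) z 10.0
```

View pics/w2.png

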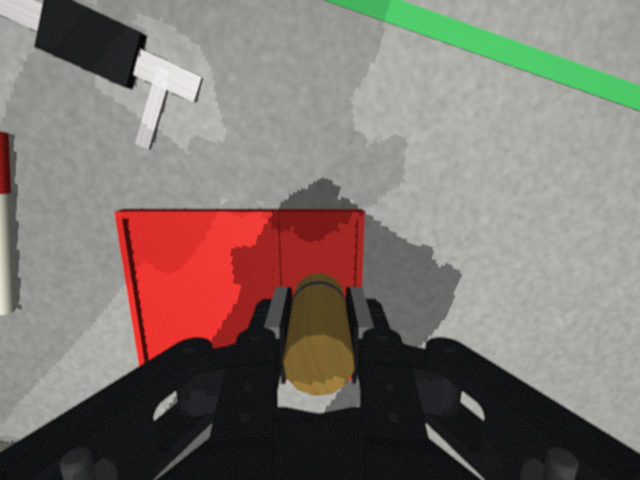

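The gold tube is held upright at (320,350), over the narrow bay right of the divider (column 280). The wrist view puts the tray within 1 mm of my first measure. I'll lower slowly.

>>> carry_out --offset '[[1.0,-0.15,-0.15],[1.5,0,0],[1.2,0,0],[0.8,0,0],[0.5,0,0]]' --delta_rot '[[0,0,0],[0,0,0],[0,0,0],[0,0,0],[0,0,0]]'

```text
time: 4.78
tool_pos: [0.6697, -0.1899, 0.0243]
tcp_rot: [0.988, 1.339, -0.99]
wrist_force: [-0.4, 0.1, 0.2]
width: 0.271
```

>>> carry_out --offset '[[0.4,0,0],[0.2,0,0],[0.1,0,0],[0.1,0,0],[0,0,0]]' --delta_rot '[[0,0,0],[0,0,0],[0,0,0],[0,0,0],[0,0,0]]'

```text
time: 5.2
tool_pos: [0.6726, -0.1909, 0.0198]
tcp_rot: [0.989, 1.334, -0.988]
wrist_force: [-0.1, 0.2, -0.4]
width: 0.273
```

>>> carry_out --offset '[[0.1,0,0],[0,0,0],[0.1,0,0],[0,0,0],[0,0,0]]' --delta_rot '[[0,0,0],[0,0,0],[0,0,0],[0,0,0],[0,0,0]]'

```text
time: 5.62
tool_pos: [0.6722, -0.1909, 0.0174]
tcp_rot: [0.989, 1.334, -0.989]
wrist_force: [0.3, 0.2, 0.4]
width: 0.271
```

>>> carry_out --offset '[[0.05,0,0],[0,0,0],[0,0,0],[0,0,0],[0,0,0]]' --delta_rot '[[0,0,0],[0,0,0],[0,0,0],[0,0,0],[0,0,0]]'

```text
time: 6.03
tool_pos: [0.6723, -0.1909, 0.0174]
tcp_rot: [0.989, 1.334, -0.989]
wrist_force: [-2.2, -0.6, 5.4]
width: 0.269
```

Contact came at 17.4 mm, as predicted. I'll release and retreat.

>>> carry_out --offset '[[0,0,0],[0,0,0],[0,0,0],[0,0,0],[0,0,0]]' --delta_rot '[[0,0,0],[0,0,0],[0,0,0],[0,0,0],[0,0,0]]' --fingers 0.2

```text
time: 6.45
tool_pos: [0.6719, -0.1907, 0.0163]
tcp_rot: [0.989, 1.335, -0.989]
wrist_force: [-0.2, -0.2, -0.1]
width: 0.598
```

>>> carry_out --offset '[[-1.0,0,0],[-2.0,0,0],[-3.0,0,0],[-3.0,0,0],[-2.0,0,0]]' --delta_rot '[[0,0,0],[0,0,0],[0,0,0],[0,0,0],[0,0,0]]'

```text
time: 6.87
tool_pos: [0.6735, -0.1913, 0.1308]
tcp_rot: [0.989, 1.331, -0.987]
wrist_force: [0.5, -0.9, 0.2]
width: 0.597
```

```bash
python3 - <<'E'
from h import *
show(); plan(401,-301,130,106.9)
p,d,W=wrist()
find(W,d,672,-191,40,54,66)
E
```

```text
t 6.87 pos mm [ 673.5 -191.3  130.8] jaw -73.1 down [ 0.004 -0.001 -1.   ] F [ 0.5 -0.9  0.2] w 0.597 q6 0.96
-> (401, -301, 130, 106.9) turn [ 0.04  0.13 -0.19] shift cm [  0.08 -29.26   2.58]
1069 ((671.5581665039062, -190.84695434570312), (22.962989807128906, 22.972606658935547), 52.56000518798828) z 59.9
```

>>> carry_out --offset '[[0,-1.5,0.1],[0,-3.0,0.3],[0,-3.4,0.3],[0,-3.4,0.3],[0,-3.4,0.3]]' --delta_rot '[[0,0,0],[0,0,0],[0,0,0],[0,0,0],[0,0,0]]'

```text
time: 7.33
tool_pos: [0.534, -0.2463, 0.1271]
tcp_rot: [0.988, 1.335, -0.988]
wrist_force: [0.4, -0.1, -0.6]
width: 0.601
```

>>> carry_out --offset '[[0,-3.4,0.3],[0,-3.4,0.3],[0,-3.4,0.3],[0,-3.0,0.3],[0,-1.3,0.1]]' --delta_rot '[[0,0,0],[0,0,0],[0,0,0],[0,0,0],[0,0,0]]'

```text
time: 7.75
tool_pos: [0.3972, -0.3013, 0.1268]
tcp_rot: [0.989, 1.335, -0.991]
wrist_force: [0.4, -1.1, -0.3]
width: 0.606
```

>>> carry_out --offset '[[0,0,0],[0,0,0],[0,0,0],[0,0,0],[0,0,0]]' --delta_rot '[[0,0,0],[0,0,0],[0,0,0],[0,0,0],[0,0,0]]'

```text
time: 8.17
tool_pos: [0.4016, -0.3004, 0.1269]
tcp_rot: [0.988, 1.335, -0.987]
wrist_force: [0.1, -0.3, -0.4]
width: 0.602
```

```bash
python3 - <<'E'
from h import *
show(); plan(400.5,-301,12.5,106.9)
p,d,W=wrist()
find(W,d,400.5,-301,40,50,62)
E
```

```text
t 8.17 pos mm [ 401.6 -300.4  126.9] jaw -73.0 down [ 0. -0. -1.] F [ 0.1 -0.3 -0.4] w 0.602 q6 0.58
-> (400.5, -301, 12.5, 106.9) turn [ 0.12  0.01 -0.02] shift cm [11.44 -0.12  0.02]
1071 ((399.41961669921875, -301.8313903808594), (22.800521850585938, 23.177623748779297), 18.935043334960938) z 56.0
```

>>> carry_out --offset '[[0,-0.2,0.05],[2.0,0,0],[2.5,0,0],[2.5,0,0],[2.0,0,0]]' --delta_rot '[[0,0,0],[0,0,0],[0,0,0],[0,0,0],[0,0,0]]'

```text
time: 8.63
tool_pos: [0.3984, -0.3013, 0.0352]
tcp_rot: [0.988, 1.336, -0.988]
wrist_force: [-0.1, -0.2, 0.4]
width: 0.598
```

>>> carry_out --offset '[[1.2,0,0],[0.8,0,0],[0.4,0,0],[0,0,0],[0,0,0]]' --delta_rot '[[0,0,0],[0,0,0],[0,0,0],[0,0,0],[0,0,0]]'

```text
time: 9.05
tool_pos: [0.3992, -0.3022, 0.0133]
tcp_rot: [0.988, 1.334, -0.988]
wrist_force: [-1.0, -0.1, -0.1]
width: 0.593
```

>>> carry_out --offset '[[0,0,0],[0,0,0],[0,0,0],[0,0,0],[0,0,0]]' --delta_rot '[[0,0,0],[0,0,0],[0,0,0],[0,0,0],[0,0,0]]' --fingers -1

```text
time: 9.47
tool_pos: [0.3995, -0.3025, 0.014]
tcp_rot: [0.988, 1.332, -0.988]
wrist_force: [-1.1, -0.6, 5.7]
width: 0.274
```

>>> carry_out --offset '[[0,0,0],[0,0,0],[0,0,0],[0,0,0],[0,0,0]]' --delta_rot '[[0,0,0],[0,0,0],[0,0,0],[0,0,0],[0,0,0]]'

```text
time: 9.88
tool_pos: [0.3994, -0.3025, 0.0139]
tcp_rot: [0.988, 1.333, -0.989]
wrist_force: [-0.7, 1.1, 5.9]
width: 0.275
```

>>> carry_out --offset '[[-1.0,0,0],[-2.0,0,0],[-3.0,0,0],[-1.5,0,0],[0,0,0]]' --delta_rot '[[0,0,0],[0,0,0],[0,0,0],[0,0,0],[0,0,0]]'

```text
time: 10.3
tool_pos: [0.4011, -0.304, 0.0923]
tcp_rot: [0.987, 1.326, -0.988]
wrist_force: [0.3, -1.4, -0.5]
width: 0.27
```

```bash
python3 - <<'E'
from h import *
show(); plan(621,-208.5,78,106.9)
E
```

```text
t 10.3 pos mm [ 401.1 -304.    92.3] jaw -73.1 down [ 0.006 -0.005 -1.   ] F [ 0.3 -1.4 -0.5] w 0.27 q6 0.58
-> (621, -208.5, 78, 106.9) turn [ 0.04  0.38 -0.25] shift cm [ 1.43 23.81 -2.74]
```

>>> carry_out --offset '[[0,1.2,-0.1],[0,2.7,-0.3],[0,3.0,-0.4],[0,3.0,-0.4],[0,3.0,-0.4]]' --delta_rot '[[0,0,0],[0,0,0],[0,0,0],[0,0,0],[0,0,0]]'

```text
time: 10.72
tool_pos: [0.5176, -0.2471, 0.0857]
tcp_rot: [0.989, 1.338, -0.99]
wrist_force: [0.3, -1.1, -0.7]
width: 0.272
```

>>> carry_out --offset '[[0,3.0,-0.4],[0,3.0,-0.3],[0,2.7,-0.3],[0,1.5,-0.1],[0,0.7,0]]' --delta_rot '[[0,0,0],[0,0,0],[0,0,0],[0,0,0],[0,0,0]]'

```text
time: 11.13
tool_pos: [0.6198, -0.2042, 0.0854]
tcp_rot: [0.988, 1.338, -0.988]
wrist_force: [0.3, -0.1, 0.4]
width: 0.273
```

>>> carry_out --offset '[[0,0,0],[0,0,0],[0,0,0],[0,0,0],[0,0,0]]' --delta_rot '[[0,0,0],[0,0,0],[0,0,0],[0,0,0],[0,0,0]]'

```text
time: 11.55
tool_pos: [0.6174, -0.2071, 0.0877]
tcp_rot: [0.99, 1.335, -0.99]
wrist_force: [0.5, 0.2, -0.1]
width: 0.268
```

```bash
python3 - <<'E'
from h import *
show(); plan(621,-208.5,19.5,106.9)
E
```

```text
t 11.55 pos mm [ 617.4 -207.1   87.7] jaw -73.1 down [-0.001  0.    -1.   ] F [ 0.5  0.2 -0.1] w 0.268 q6 0.91
-> (621, -208.5, 19.5, 106.9) turn [-0.03 -0.02  0.03] shift cm [6.82 0.31 0.24]
```

>>> carry_out --offset '[[1.0,0.3,0.2],[2.0,0,0],[1.5,0,0],[1.0,0,0],[0.6,0,0]]' --delta_rot '[[0,0,0],[0,0,0],[0,0,0],[0,0,0],[0,0,0]]'

```text
time: 11.97
tool_pos: [0.6204, -0.2075, 0.0246]
tcp_rot: [0.989, 1.337, -0.99]
wrist_force: [0.0, 0.1, -1.4]
width: 0.273
```

>>> carry_out --offset '[[0.4,0,0],[0.2,0,0],[0,0,0],[0,0,0],[0,0,0]]' --delta_rot '[[0,0,0],[0,0,0],[0,0,0],[0,0,0],[0,0,0]]'

```text
time: 12.38
tool_pos: [0.6226, -0.2079, 0.0218]
tcp_rot: [0.989, 1.333, -0.988]
wrist_force: [0.3, 0.2, 0.1]
width: 0.272
```

>>> carry_out --offset '[[0,0,0],[0.1,0,0],[0,0,0],[0,0,0],[0,0,0]]' --delta_rot '[[0,0,0],[0,0,0],[0,0,0],[0,0,0],[0,0,0]]'

```text
time: 12.8
tool_pos: [0.6218, -0.2077, 0.0198]
tcp_rot: [0.989, 1.335, -0.989]
wrist_force: [0.3, -0.5, -0.1]
width: 0.266
```

>>> carry_out --offset '[[0.1,0,0],[0.05,0,0],[0,0,0],[0,0,0],[0,0,0]]' --delta_rot '[[0,0,0],[0,0,0],[0,0,0],[0,0,0],[0,0,0]]'

```text
time: 13.22
tool_pos: [0.6218, -0.2076, 0.0182]
tcp_rot: [0.989, 1.335, -0.989]
wrist_force: [0.3, -0.3, -0.8]
width: 0.275
```

>>> carry_out --offset '[[0.05,0,0],[0,0,0],[0,0,0],[0,0,0],[0,0,0]]' --delta_rot '[[0,0,0],[0,0,0],[0,0,0],[0,0,0],[0,0,0]]'

```text
time: 13.63
tool_pos: [0.622, -0.2077, 0.018]
tcp_rot: [0.989, 1.334, -0.989]
wrist_force: [0.3, 0.5, 1.8]
width: 0.272
```

>>> carry_out --offset '[[0,0,0],[0,0,0],[0,0,0],[0,0,0],[0,0,0]]' --delta_rot '[[0,0,0],[0,0,0],[0,0,0],[0,0,0],[0,0,0]]' --fingers 0.2

```text
time: 14.05
tool_pos: [0.6218, -0.2077, 0.0176]
tcp_rot: [0.989, 1.335, -0.989]
wrist_force: [-0.2, 0.1, 0.3]
width: 0.603
```

>>> carry_out --offset '[[-1.0,0,0],[-2.0,0,0],[-3.0,0,0],[-3.0,0,0],[-2.0,0,0]]' --delta_rot '[[0,0,0],[0,0,0],[0,0,0],[0,0,0],[3.9,0,0]]'

```text
time: 14.47
tool_pos: [0.6232, -0.2082, 0.1318]
tcp_rot: [1.041, 1.304, -1.039]
wrist_force: [0.3, -0.3, 0.6]
width: 0.595
```

```bash
python3 - <<'E'
from h import *
show(); plan(423,-193.4,130,103)
p,d,W=wrist()
find(W,d,621,-208,30,54,66);find(W,d,672,-191,30,54,66)
E
```

```text
t 14.47 pos mm [ 623.2 -208.2  131.8] jaw -77.0 down [ 0.004 -0.001 -1.   ] F [ 0.3 -0.3  0.6] w 0.595 q6 0.98
-> (423, -193.4, 130, 103) turn [ 0.01  0.12 -0.18] shift cm [  0.18 -19.17  -5.94]
1065 ((621.9446411132812, -207.49774169921875), (23.125669479370117, 23.007043838500977), 78.33155822753906) z 60.0
1224 ((671.1597290039062, -190.98707580566406), (23.018756866455078, 23.05342674255371), 83.39674377441406) z 59.9
```

>>> carry_out --offset '[[0,-1.5,-0.4],[0,-2.8,-0.9],[0,-3.2,-1.0],[0,-3.2,-1.0],[0,-3.2,-1.0]]' --delta_rot '[[0,0,0],[0,0,0],[0,0,0],[0,0,0],[0,0,0]]' --fingers 0.7

```text
time: 14.93
tool_pos: [0.4754, -0.1969, 0.1282]
tcp_rot: [1.039, 1.308, -1.039]
wrist_force: [-1.6, -0.3, 0.4]
width: 0.854
```

>>> carry_out --offset '[[0,-2.8,-0.9],[0,-1.7,-0.5],[0,-0.8,-0.2],[0,0,0],[0,0,0]]' --delta_rot '[[0,0,0],[0,0,0],[0,0,0],[0,0,0],[0,0,0]]'

```text
time: 15.35
tool_pos: [0.4224, -0.194, 0.1286]
tcp_rot: [1.041, 1.306, -1.039]
wrist_force: [1.3, -0.2, 0.1]
width: 0.853
```

```bash
python3 - <<'E'
from h import *
show(); plan(423,-193.4,0,103)
p,d,W=wrist()
find(W,d,423,-193.4,55,14,22)
E
```

```text
t 15.35 pos mm [ 422.4 -194.   128.6] jaw -77.0 down [ 0.002 -0.001 -1.   ] F [ 1.3 -0.2  0.1] w 0.853 q6 0.86
-> (423, -193.4, 0, 103) turn [ 0.01  0.08 -0.11] shift cm [12.86  0.07 -0.04]
5137 ((422.33306884765625, -194.06643676757812), (64.03740692138672, 45.95530319213867), 12.88241958618164) z 18.0
```

>>> carry_out --offset '[[1.5,0,0],[2.5,0,0],[2.5,0,0],[2.0,0,0],[1.5,0,0]]' --delta_rot '[[0,0,0],[0,0,0],[0,0,0],[0,0,0],[0,0,0]]'

```text
time: 15.82
tool_pos: [0.4223, -0.1934, 0.026]
tcp_rot: [1.04, 1.31, -1.04]
wrist_force: [-0.1, -0.1, -0.6]
width: 0.854
```

>>> carry_out --offset '[[1.0,0,0],[0.8,0,0],[0.6,0,0],[0.3,0,0],[0,0,0]]' --delta_rot '[[0,0,0],[0,0,0],[0,0,0],[0,0,0],[0,0,0]]'

```text
time: 16.23
tool_pos: [0.4218, -0.1936, 0.0006]
tcp_rot: [1.04, 1.309, -1.04]
wrist_force: [0.6, 0.3, 0.4]
width: 0.849
```

>>> carry_out --offset '[[0,0,0],[0,0,0],[0,0,0],[0,0,0],[0,0,0]]' --delta_rot '[[0,0,0],[0,0,0],[0,0,0],[0,0,0],[0,0,0]]'

```text
time: 16.65
tool_pos: [0.4218, -0.1937, 0.0012]
tcp_rot: [1.04, 1.307, -1.04]
wrist_force: [0.2, -0.9, -0.4]
width: 0.846
```

>>> carry_out --offset '[[0,0,0],[0,0,0],[0,0,0],[0,0,0],[0,0,0]]' --delta_rot '[[0,0,0],[0,0,0],[0,0,0],[0,0,0],[0,0,0]]' --fingers -1 --newtons 40

```text
time: 17.07
tool_pos: [0.4218, -0.1937, 0.0012]
tcp_rot: [1.04, 1.308, -1.04]
wrist_force: [-1.8, 0.4, 4.6]
width: 0.53
```

>>> carry_out --offset '[[0,0,0],[0,0,0],[0,0,0],[0,0,0],[0,0,0]]' --delta_rot '[[0,0,0],[0,0,0],[0,0,0],[0,0,0],[0,0,0]]'

```text
time: 17.48
tool_pos: [0.4218, -0.1937, 0.0012]
tcp_rot: [1.04, 1.308, -1.04]
wrist_force: [-0.8, 0.3, 5.7]
width: 0.528
```

>>> carry_out --offset '[[-0.5,0,0],[-1.0,0,0],[-1.5,0,0],[-2.0,0,0],[-1.5,0,0]]' --delta_rot '[[0,0,0],[0,0,0],[0,0,0],[0,0,0],[0,0,0]]'

```text
time: 17.9
tool_pos: [0.4214, -0.1934, 0.0671]
tcp_rot: [1.04, 1.308, -1.04]
wrist_force: [0.8, -0.1, -0.5]
width: 0.526
```

```bash
python3 - <<'E'
from h import *
show(); plan(626.8,-130.1,68,16.9); p,d,W=wrist("w3")
print(bay((634.2,-155.5),106.8,26,0))
E
```

```text
t 17.9 pos mm [ 421.4 -193.4   67.1] jaw -77.0 down [-0.  0. -1.] F [ 0.8 -0.1 -0.5] w 0.526 q6 0.86
-> (626.8, -130.1, 68, 16.9) turn [86.14 -0.    0.  ] shift cm [ -0.09  -0.09 -21.5 ]
[ 626.7 -130.6]
```

View pics/w3.png

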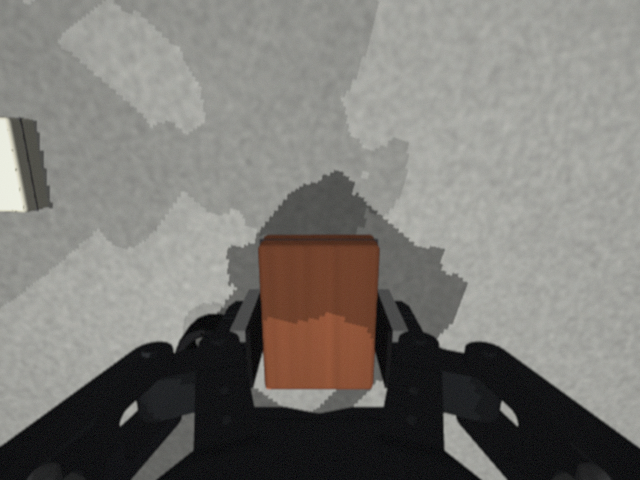

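The compact is held square between the pads at (318,310). Turning +86° would take the last joint close to its limit, so I'll turn -94° instead.

>>> carry_out --offset '[[0,0,0],[0,0,0],[0,0,0],[0,0,0],[0,0,0]]' --delta_rot '[[-5,0,0],[-7,0,0],[-7,0,0],[-7,0,0],[-7,0,0]]'

```text
time: 18.37
tool_pos: [0.4211, -0.1933, 0.0655]
tcp_rot: [0.595, 1.488, -0.595]
wrist_force: [0.3, 0.7, -0.7]
width: 0.529
```

>>> carry_out --offset '[[0,0,0],[0,0,0],[0,0,0],[0,0,0],[0,0,0]]' --delta_rot '[[-7,0,0],[-7,0,0],[-7,0,0],[-7,0,0],[-7,0,0]]'

```text
time: 18.78
tool_pos: [0.421, -0.1933, 0.0654]
tcp_rot: [0.118, 1.568, -0.118]
wrist_force: [-0.0, -0.0, -0.9]
width: 0.525
```

>>> carry_out --offset '[[0,0,0],[0,0,0],[0,0,0],[0,0,0],[0,0,0]]' --delta_rot '[[-7,0,0],[-7,0,0],[-7,0,0],[-5,0,0],[0,0,0]]'

```text
time: 19.2
tool_pos: [0.4211, -0.1933, 0.0655]
tcp_rot: [-0.235, 1.558, 0.235]
wrist_force: [-1.0, -0.8, -0.9]
width: 0.528
```

>>> carry_out --offset '[[0,0,0.5],[0,0,1.5],[0,0,2.5],[0,0,2.9],[0,0,2.9]]' --delta_rot '[[0,0,0],[0,0,0],[0,0,0],[0,0,0],[0,0,0]]'

```text
time: 19.62
tool_pos: [0.5221, -0.1626, 0.0658]
tcp_rot: [-0.232, 1.558, 0.231]
wrist_force: [0.0, 0.5, -0.5]
width: 0.525
```

>>> carry_out --offset '[[0,0,2.9],[0,0,2.9],[0,0,2.5],[0,0,1.8],[0,0,0.8]]' --delta_rot '[[0,0,0],[0,0,0],[0,0,0],[0,0,0],[0,0,0]]'

```text
time: 20.03
tool_pos: [0.6281, -0.1299, 0.0658]
tcp_rot: [-0.234, 1.556, 0.233]
wrist_force: [0.5, -0.0, -0.5]
width: 0.529
```

>>> carry_out --offset '[[0,0,0],[0,0,0],[0,0,0],[0,0,0],[0,0,0]]' --delta_rot '[[0,0,0],[0,0,0],[0,0,0],[0,0,0],[0,0,0]]'

```text
time: 20.45
tool_pos: [0.6231, -0.1318, 0.0657]
tcp_rot: [-0.232, 1.559, 0.233]
wrist_force: [0.0, 0.1, -0.9]
width: 0.526
```

```bash
python3 - <<'E'
from h import *
show(); plan(626.8,-130.4,7.5,16.8)
E
```

```text
t 20.45 pos mm [ 623.1 -131.8   65.7] jaw 17.0 down [-0.001  0.    -1.   ] F [ 0.   0.1 -0.9] w 0.526 q6 -0.54
-> (626.8, -130.4, 7.5, 16.8) turn [ 0.18 -0.03 -0.02] shift cm [5.82 0.02 0.39]
```

>>> carry_out --offset '[[1.0,0,0.4],[1.5,0,0],[1.3,0,0],[0.9,0,0],[0.6,0,0]]' --delta_rot '[[0,0,0],[0,0,0],[0,0,0],[0,0,0],[0,0,0]]'

```text
time: 20.87
tool_pos: [0.6264, -0.1299, 0.0105]
tcp_rot: [-0.232, 1.561, 0.234]
wrist_force: [0.2, 0.2, -1.4]
width: 0.527
```

>>> carry_out --offset '[[0.3,0,0],[0.1,0,0],[0,0,0],[0,0,0],[0,0,0]]' --delta_rot '[[0,0,0],[0,0,0],[0,0,0],[0,0,0],[0,0,0]]'

```text
time: 21.28
tool_pos: [0.6287, -0.1304, 0.0096]
tcp_rot: [-0.234, 1.557, 0.233]
wrist_force: [-0.8, 0.4, -0.0]
width: 0.523
```

>>> carry_out --offset '[[0,0,0],[0,0,0],[0,0,0],[0,0,0],[0,0,0]]' --delta_rot '[[0,0,0],[0,0,0],[0,0,0],[0,0,0],[0,0,0]]'

```text
time: 21.7
tool_pos: [0.6281, -0.1302, 0.0089]
tcp_rot: [-0.234, 1.558, 0.233]
wrist_force: [0.2, 0.2, -1.9]
width: 0.53
```

>>> carry_out --offset '[[0.1,0,0],[0.1,0,0],[0.1,0,0],[0,0,0],[0,0,0]]' --delta_rot '[[0,0,0],[0,0,0],[0,0,0],[0,0,0],[0,0,0]]'

```text
time: 22.12
tool_pos: [0.6278, -0.1302, 0.0055]
tcp_rot: [-0.233, 1.559, 0.234]
wrist_force: [0.3, 0.1, -1.7]
width: 0.528
```

>>> carry_out --offset '[[0.05,0,0],[0,0,0],[0,0,0],[0,0,0],[0,0,0]]' --delta_rot '[[0,0,0],[0,0,0],[0,0,0],[0,0,0],[0,0,0]]'

```text
time: 22.53
tool_pos: [0.628, -0.1302, 0.0053]
tcp_rot: [-0.233, 1.558, 0.233]
wrist_force: [-0.3, -0.1, -1.5]
width: 0.525
```

>>> carry_out --offset '[[0.05,0,0],[0,0,0],[0,0,0],[0,0,0],[0,0,0]]' --delta_rot '[[0,0,0],[0,0,0],[0,0,0],[0,0,0],[0,0,0]]'

```text
time: 22.95
tool_pos: [0.6281, -0.1302, 0.0052]
tcp_rot: [-0.233, 1.558, 0.233]
wrist_force: [-2.4, 1.0, 4.4]
width: 0.529
```

>>> carry_out --offset '[[0.05,0,0],[0,0,0],[0,0,0],[0,0,0],[0,0,0]]' --delta_rot '[[0,0,0],[0,0,0],[0,0,0],[0,0,0],[0,0,0]]'

```text
time: 23.37
tool_pos: [0.6281, -0.1302, 0.0052]
tcp_rot: [-0.233, 1.558, 0.233]
wrist_force: [-3.1, 0.8, 8.0]
width: 0.527
```

>>> carry_out --offset '[[0,0,0],[0,0,0],[0,0,0],[0,0,0],[0,0,0]]' --delta_rot '[[0,0,0],[0,0,0],[0,0,0],[0,0,0],[0,0,0]]' --fingers 0.4

```text
time: 23.78
tool_pos: [0.6279, -0.1302, 0.0039]
tcp_rot: [-0.233, 1.558, 0.234]
wrist_force: [-0.1, -1.1, -0.5]
width: 0.701
```

>>> carry_out --offset '[[-0.5,0,0],[-2.0,0,0],[-3.0,0,0],[-3.5,0,0],[-3.0,0,0]]' --delta_rot '[[0,0,0],[0,0,0],[0,0,0],[0,0,0],[0,0,0]]'

```text
time: 24.2
tool_pos: [0.628, -0.1302, 0.1261]
tcp_rot: [-0.233, 1.558, 0.233]
wrist_force: [0.9, -0.0, 0.3]
width: 0.701
```

```bash
python3 - <<'E'
from h import *
show(); plan(401,310.3,130,6); plan(401,310.3,130,96)
p,d,W=wrist("w4")
find(W,d,627,-130,55,18,26); find(W,d,621,-208,30,54,66);find(W,d,672,-191,30,54,66)
E
```

```text
t 24.2 pos mm [ 628.  -130.2  126.1] jaw 17.0 down [ 0. -0. -1.] F [ 0.9 -0.   0.3] w 0.701 q6 -0.54
-> (401, 310.3, 130, 6) turn [1.104e+01 1.000e-02 0.000e+00] shift cm [ -0.39  46.19 -17.97]
-> (401, 310.3, 130, 96) turn [-7.896e+01  1.000e-02  1.000e-02] shift cm [-0.39 17.97 46.19]
5370 ((626.741455078125, -128.7100067138672), (46.05634307861328, 64.25218963623047), 16.9488525390625) z 21.8
944 ((621.2310180664062, -206.6571044921875), (23.57712173461914, 23.28095245361328), 76.30657196044922) z 59.5
936 ((670.452880859375, -190.44155883789062), (23.685129165649414, 22.97134017944336), 85.7742691040039) z 59.5
```

View pics/w4.png

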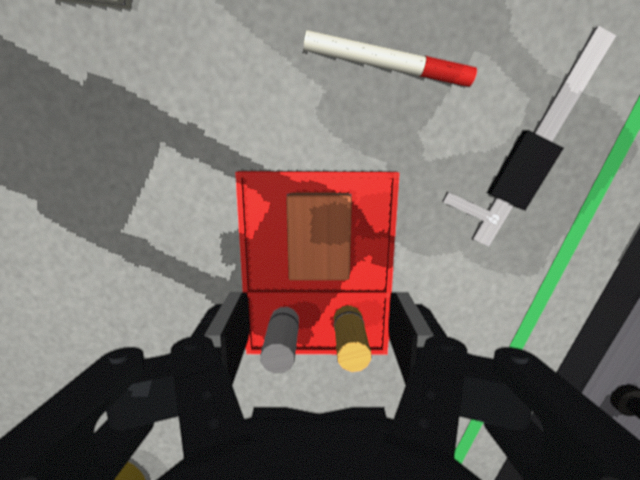

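The red kit is in place: the compact lies flat at (320,237), and both tubes stand upright in the narrow bay at (280,340) and (350,340). The copper tube is next.

>>> carry_out --offset '[[0,0,0],[0,0,0],[0,1.5,-0.6],[0,3.0,-1.2],[0,3.4,-1.3]]' --delta_rot '[[6,0,0],[5,0,0],[0,0,0],[0,0,0],[0,0,0]]'

```text
time: 24.67
tool_pos: [0.5884, -0.0548, 0.1241]
tcp_rot: [-0.082, 1.569, 0.082]
wrist_force: [0.4, 1.4, -0.1]
width: 0.701
```

>>> carry_out --offset '[[-0.1,3.6,-1.4],[-0.1,3.6,-1.4],[-0.1,3.6,-1.4],[-0.1,3.6,-1.4],[0,3.6,-1.4]]' --delta_rot '[[0,0,0],[0,0,0],[0,0,0],[0,0,0],[0,0,0]]'

```text
time: 25.08
tool_pos: [0.4985, 0.1186, 0.1283]
tcp_rot: [-0.084, 1.569, 0.084]
wrist_force: [-0.1, 0.7, 1.0]
width: 0.702
```

>>> carry_out --offset '[[0,3.6,-1.4],[0,3.6,-1.4],[0,3.6,-1.4],[0,3.0,-1.2],[0,1.7,-0.6]]' --delta_rot '[[0,0,0],[0,0,0],[0,0,0],[0,0,0],[0,0,0]]'

```text
time: 25.5
tool_pos: [0.4213, 0.2672, 0.1281]
tcp_rot: [-0.085, 1.57, 0.087]
wrist_force: [-0.2, 0.4, 0.6]
width: 0.699
```

>>> carry_out --offset '[[0,0.6,-0.2],[0,0,0],[0,0,0],[0,0,0],[0,0,0]]' --delta_rot '[[0,0,0],[0,0,0],[0,0,0],[0,0,0],[0,0,0]]'

```text
time: 25.92
tool_pos: [0.4222, 0.2693, 0.1282]
tcp_rot: [-0.082, 1.569, 0.082]
wrist_force: [0.1, 0.0, -0.6]
width: 0.698
```

```bash
python3 - <<'E'
from h import *
show(); plan(400.7,310.4,12.5,6)
p,d,W=wrist()
find(W,d,400.7,310.4,40,50,62)
find(W,d,424,203,50,14,22)
E
```

```text
t 25.92 pos mm [422.2 269.3 128.2] jaw 6.0 down [-0. -0. -1.] F [ 0.1  0.  -0.6] w 0.698 q6 0.41
-> (400.7, 310.4, 12.5, 6) turn [-0.03 -0.01  0.02] shift cm [11.57  4.31 -1.71]
1199 ((399.1177978515625, 310.88641357421875), (22.891159057617188, 23.118337631225586), 26.371007919311523) z 55.8
3761 ((422.2975158691406, 204.33370971679688), (56.80419921875, 57.07203674316406), 33.95278549194336) z 18.0
```

>>> carry_out --offset '[[0,1.2,-0.5],[0,2.0,-0.8],[0,1.15,-0.5],[0,0,0],[0,0,0]]' --delta_rot '[[0,0,0],[0,0,0],[0,0,0],[0,0,0],[0,0,0]]'

```text
time: 26.38
tool_pos: [0.3993, 0.3115, 0.1282]
tcp_rot: [-0.084, 1.569, 0.083]
wrist_force: [-0.1, 0.5, -0.7]
width: 0.703
```

```bash
python3 - <<'E'
from h import *
show(); plan(399.7,310.7,13,6)
p,d,W=wrist()
find(W,d,400.7,310.4,40,50,62)
E
```

```text
t 26.38 pos mm [399.3 311.5 128.2] jaw 6.1 down [ 0.    -0.001 -1.   ] F [-0.1  0.5 -0.7] w 0.703 q6 0.51
-> (399.7, 310.7, 13, 6) turn [0.11 0.   0.03] shift cm [11.52 -0.08  0.03]
1047 ((398.8315124511719, 311.10150146484375), (23.194480895996094, 22.936006546020508), 25.512651443481445) z 55.7
```

>>> carry_out --offset '[[1.5,0,0],[2.5,0,0],[2.5,0,0],[2.0,0,0],[1.4,0,0]]' --delta_rot '[[0,0,0],[0,0,0],[0,0,0],[0,0,0],[0,0,0]]'

```text
time: 26.85
tool_pos: [0.3986, 0.31, 0.0272]
tcp_rot: [-0.084, 1.571, 0.081]
wrist_force: [-0.4, -0.6, 0.0]
width: 0.7
```

>>> carry_out --offset '[[0.8,0,0],[0.5,0,0],[0.3,0,0],[0,0,0],[0,0,0]]' --delta_rot '[[0,0,0],[0,0,0],[0,0,0],[0,0,0],[0,0,0]]'

```text
time: 27.27
tool_pos: [0.4, 0.312, 0.0141]
tcp_rot: [-0.082, 1.568, 0.083]
wrist_force: [0.3, 0.1, 0.4]
width: 0.697
```

>>> carry_out --offset '[[0,0,0],[0,0,0],[0,0,0],[0,0,0],[0,0,0]]' --delta_rot '[[0,0,0],[0,0,0],[0,0,0],[0,0,0],[0,0,0]]' --fingers -1 --newtons 30

```text
time: 27.68
tool_pos: [0.3998, 0.3121, 0.0141]
tcp_rot: [-0.082, 1.568, 0.083]
wrist_force: [-0.8, -0.0, 4.7]
width: 0.271
```

>>> carry_out --offset '[[0,0,0],[0,0,0],[0,0,0],[0,0,0],[0,0,0]]' --delta_rot '[[0,0,0],[0,0,0],[0,0,0],[0,0,0],[0,0,0]]'

```text
time: 28.1
tool_pos: [0.3998, 0.3121, 0.0141]
tcp_rot: [-0.082, 1.568, 0.083]
wrist_force: [-0.1, 0.7, 5.5]
width: 0.27
```

>>> carry_out --offset '[[-1.0,0,0],[-2.0,0,0],[-2.5,0,0],[-1.5,0,0],[0,0,0]]' --delta_rot '[[0,0,0],[0,0,0],[0,0,0],[0,0,0],[0,0,0]]'

```text
time: 28.52
tool_pos: [0.4017, 0.3134, 0.0873]
tcp_rot: [-0.08, 1.563, 0.086]
wrist_force: [0.9, 0.5, 0.6]
width: 0.27
```

```bash
python3 - <<'E'
from h import *
show(); b=bay((594.5,205.2),-84,-47,0); print(b,bay((594.5,205.2),-84,26,0)); plan(b[0],b[1],80,6)
E
```

```text
t 28.52 pos mm [401.7 313.4  87.3] jaw 6.0 down [ 0.006  0.004 -1.   ] F [0.9 0.5 0.6] w 0.27 q6 0.51
[589.6 251.9] [597.2 179.3]
-> (np.float64(589.6), np.float64(251.9), 80, 6) turn [ 0.04  0.35 -0.2 ] shift cm [ 0.73 -8.08 18.05]
```

>>> carry_out --offset '[[0,-0.5,1.0],[0,-0.9,2.0],[0,-1.1,2.5],[0,-1.1,2.5],[0,-1.1,2.5]]' --delta_rot '[[0,0,0],[0,0,0],[0,0,0],[0,0,0],[0,0,0]]'

```text
time: 28.93
tool_pos: [0.5089, 0.2746, 0.0813]
tcp_rot: [-0.084, 1.572, 0.082]
wrist_force: [0.8, 0.9, 0.0]
width: 0.272
```

>>> carry_out --offset '[[0,-1.1,2.5],[0,-1.1,2.3],[0,-0.8,1.6],[0,-0.4,0.9],[0,0,0.3]]' --delta_rot '[[0,0,0],[0,0,0],[0,0,0],[0,0,0],[0,0,0]]'

```text
time: 29.35
tool_pos: [0.5886, 0.2485, 0.0815]
tcp_rot: [-0.082, 1.571, 0.081]
wrist_force: [-0.1, 0.4, 0.6]
width: 0.271
```

>>> carry_out --offset '[[0,0,0],[0,0,0],[0,0,0],[0,0,0],[0,0,0]]' --delta_rot '[[0,0,0],[0,0,0],[0,0,0],[0,0,0],[0,0,0]]'

```text
time: 29.77
tool_pos: [0.5869, 0.2506, 0.0833]
tcp_rot: [-0.084, 1.569, 0.084]
wrist_force: [-0.1, -0.8, 0.2]
width: 0.275
```

```bash
python3 - <<'E'
from h import *
show(); plan(589.6,251.9,20,6)
p,d,W=wrist("w5"); find(W,d,594.5,205,110,7.5,12)
E
```

```text
t 29.77 pos mm [586.9 250.6  83.3] jaw 6.1 down [-0. -0. -1.] F [-0.1 -0.8  0.2] w 0.275 q6 0.26
-> (589.6, 251.9, 20, 6) turn [ 0.1  -0.02  0.  ] shift cm [6.33 0.1  0.28]
3878 ((593.6897583007812, 204.63958740234375), (118.3909683227539, 150.61122131347656), 6.033154010772705) z 9.6
```

View pics/w5.png

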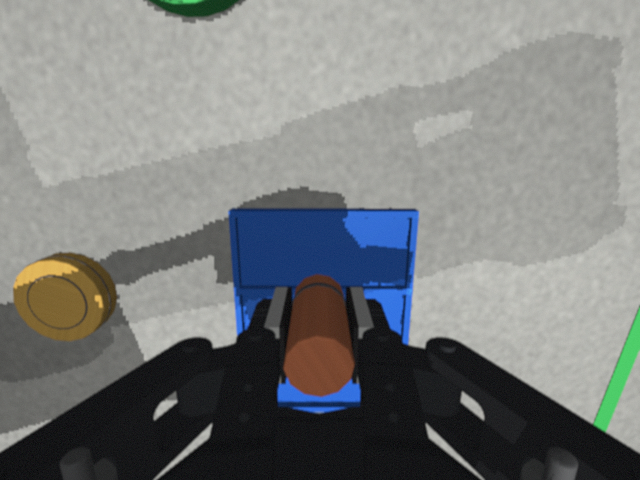

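The copper tube is held upright at (318,340). The blue tray's divider is at row 287, with the narrow bay beyond it on the +y side. The measured tray centre is within 1 mm of the earlier value. Lowering.

>>> carry_out --offset '[[1.0,0.1,0.2],[1.7,0,0],[1.5,0,0],[1.0,0,0],[0.6,0,0]]' --delta_rot '[[0,0,0],[0,0,0],[0,0,0],[0,0,0],[0,0,0]]'

```text
time: 30.23
tool_pos: [0.5882, 0.251, 0.023]
tcp_rot: [-0.084, 1.572, 0.082]
wrist_force: [0.0, -0.1, -0.3]
width: 0.272
```

>>> carry_out --offset '[[0.3,0,0],[0.2,0,0],[0,0,0],[0,0,0],[0,0,0]]' --delta_rot '[[0,0,0],[0,0,0],[0,0,0],[0,0,0],[0,0,0]]'

```text
time: 30.65
tool_pos: [0.5904, 0.2516, 0.0212]
tcp_rot: [-0.082, 1.568, 0.083]
wrist_force: [-0.0, 0.1, 0.1]
width: 0.269
```

>>> carry_out --offset '[[0,0,0],[0.1,0,0],[0,0,0],[0,0,0],[0,0,0]]' --delta_rot '[[0,0,0],[0,0,0],[0,0,0],[0,0,0],[0,0,0]]'

```text
time: 31.07
tool_pos: [0.5896, 0.2514, 0.0193]
tcp_rot: [-0.083, 1.569, 0.083]
wrist_force: [-0.2, -0.8, -0.2]
width: 0.276
```

>>> carry_out --offset '[[0.1,0,0],[0,0,0],[0,0,0],[0,0,0],[0,0,0]]' --delta_rot '[[0,0,0],[0,0,0],[0,0,0],[0,0,0],[0,0,0]]'

```text
time: 31.48
tool_pos: [0.5896, 0.2513, 0.0182]
tcp_rot: [-0.083, 1.569, 0.083]
wrist_force: [-0.2, 0.9, -0.2]
width: 0.271
```

>>> carry_out --offset '[[0.05,0,0],[0,0,0],[0,0,0],[0,0,0],[0,0,0]]' --delta_rot '[[0,0,0],[0,0,0],[0,0,0],[0,0,0],[0,0,0]]'

```text
time: 31.9
tool_pos: [0.5897, 0.2514, 0.0181]
tcp_rot: [-0.083, 1.569, 0.083]
wrist_force: [-1.3, -1.1, 3.0]
width: 0.275
```

>>> carry_out --offset '[[0,0,0],[0,0,0],[0,0,0],[0,0,0],[0,0,0]]' --delta_rot '[[0,0,0],[0,0,0],[0,0,0],[0,0,0],[0,0,0]]' --fingers 0.2

```text
time: 32.32
tool_pos: [0.5896, 0.2514, 0.0175]
tcp_rot: [-0.083, 1.569, 0.083]
wrist_force: [-0.8, 0.3, -0.1]
width: 0.595
```

>>> carry_out --offset '[[-1.0,0,0],[-2.0,0,0],[-3.0,0,0],[-3.0,0,0],[-2.0,0,0]]' --delta_rot '[[0,0,0],[0,0,0],[0,0,0],[0,0,0],[0,0,0]]'

```text
time: 32.73
tool_pos: [0.591, 0.2519, 0.1317]
tcp_rot: [-0.082, 1.566, 0.084]
wrist_force: [0.2, 1.2, 0.4]
width: 0.596
```

>>> carry_out --offset '[[0,-0.3,-1.0],[0,-0.4,-2.0],[0,-0.5,-2.8],[0,-0.5,-2.8],[0,-0.5,-2.8]]' --delta_rot '[[0,0,0],[0,0,0],[0,0,0],[0,0,0],[0,0,0]]' --fingers 0.9

```text
time: 33.15
tool_pos: [0.4767, 0.2167, 0.1272]
tcp_rot: [-0.083, 1.57, 0.082]
wrist_force: [1.0, -0.4, -0.1]
width: 0.952
```

>>> carry_out --offset '[[0,-0.4,-2.5],[0,-0.3,-1.9],[0,-0.1,-1.0],[0,0,-0.3],[0,0,0]]' --delta_rot '[[0,0,0],[0,0,0],[0,0,0],[0,0,0],[0,0,0]]'

```text
time: 33.57
tool_pos: [0.4225, 0.2036, 0.1279]
tcp_rot: [-0.083, 1.569, 0.083]
wrist_force: [0.1, -0.1, 1.0]
width: 0.95
```

```bash
python3 - <<'E'
from h import *
show(); plan(422.5,203.9,0.5,6)
p,d,W=wrist("w6"); find(W,d,422.5,204,50,14,22); find(W,d,589,251,40,54,66)
E
```

```text
t 33.57 pos mm [422.5 203.6 127.9] jaw 6.1 down [ 0.001  0.    -1.   ] F [ 0.1 -0.1  1. ] w 0.95 q6 0.29
-> (422.5, 203.9, 0.5, 6) turn [ 0.05  0.04 -0.01] shift cm [1.274e+01 3.000e-02 1.000e-02]
4532 ((422.08563232421875, 203.95928955078125), (57.092613220214844, 56.87622833251953), 3.1237006187438965) z 18.1
1361 ((588.2277221679688, 249.9969024658203), (23.315105438232422, 23.760021209716797), 54.56322479248047) z 59.3
```

View pics/w6.png

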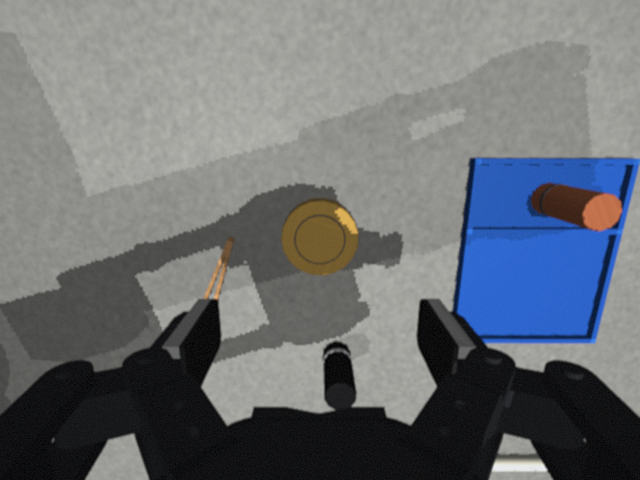

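The copper tube stands in the blue narrow bay at (540,200). The gold compact is centred at (320,237). A loose stick ends at (232,238), about 67 mm left of centre, so I'll narrow the opening before descending.

>>> carry_out --offset '[[1.5,0,0],[2.5,0,0],[2.5,0,0],[2.0,0,0],[1.5,0,0]]' --delta_rot '[[0,0,0],[0,0,0],[0,0,0],[0,0,0],[0,0,0]]' --fingers 0.7

```text
time: 34.03
tool_pos: [0.4233, 0.2036, 0.026]
tcp_rot: [-0.083, 1.57, 0.082]
wrist_force: [0.2, -0.5, -0.1]
width: 0.849
```

>>> carry_out --offset '[[1.0,0,0],[0.8,0,0],[0.6,0,0],[0.3,0,0],[0,0,0]]' --delta_rot '[[0,0,0],[0,0,0],[0,0,0],[0,0,0],[0,0,0]]'

```text
time: 34.45
tool_pos: [0.423, 0.2036, 0.0006]
tcp_rot: [-0.083, 1.569, 0.083]
wrist_force: [-0.4, -0.1, -0.5]
width: 0.849
```

>>> carry_out --offset '[[0,0,0],[0.05,0,0],[0,0,0],[0,0,0],[0,0,0]]' --delta_rot '[[0,0,0],[0,0,0],[0,0,0],[0,0,0],[0,0,0]]'

```text
time: 34.87
tool_pos: [0.4231, 0.2037, 0.0007]
tcp_rot: [-0.083, 1.568, 0.083]
wrist_force: [0.2, -0.3, -0.2]
width: 0.848
```

>>> carry_out --offset '[[0,0,0],[0,0,0],[0,0,0],[0,0,0],[0,0,0]]' --delta_rot '[[0,0,0],[0,0,0],[0,0,0],[0,0,0],[0,0,0]]' --fingers -1 --newtons 40

```text
time: 35.28
tool_pos: [0.423, 0.2037, 0.0009]
tcp_rot: [-0.083, 1.569, 0.083]
wrist_force: [-0.4, -1.2, 5.6]
width: 0.658
```

>>> carry_out --offset '[[0,0,0],[0,0,0],[0,0,0],[0,0,0],[0,0,0]]' --delta_rot '[[0,0,0],[0,0,0],[0,0,0],[0,0,0],[0,0,0]]'

```text
time: 35.7
tool_pos: [0.423, 0.2037, 0.0009]
tcp_rot: [-0.083, 1.569, 0.083]
wrist_force: [-1.2, -0.7, 4.6]
width: 0.658
```

>>> carry_out --offset '[[-0.5,0,0],[-1.0,0,0],[-1.5,0,0],[-2.0,0,0],[-1.5,0,0]]' --delta_rot '[[0,0,0],[0,0,0],[0,0,0],[0,0,0],[0,0,0]]'

```text
time: 36.12
tool_pos: [0.423, 0.2036, 0.0669]
tcp_rot: [-0.083, 1.569, 0.083]
wrist_force: [0.7, 1.2, -0.1]
width: 0.658
```

```bash
python3 - <<'E'
from h import *
show(); plan(596.7,179,68,6)
E
```

```text
t 36.12 pos mm [423.  203.6  66.9] jaw 6.0 down [ 0.001  0.    -1.   ] F [ 0.7  1.2 -0.1] w 0.658 q6 0.29
-> (596.7, 179, 68, 6) turn [ 0.04  0.04 -0.01] shift cm [-0.11 -4.26 17.02]
```

>>> carry_out --offset '[[0,-0.2,1.0],[0,-0.5,2.0],[0,-0.6,2.5],[0,-0.7,2.5],[0,-0.7,2.5]]' --delta_rot '[[0,0,0],[0,0,0],[0,0,0],[0,0,0],[0,0,0]]'

```text
time: 36.53
tool_pos: [0.5313, 0.1874, 0.0649]
tcp_rot: [-0.083, 1.569, 0.083]
wrist_force: [1.0, 0.7, -1.1]
width: 0.659
```

>>> carry_out --offset '[[0,-0.6,2.4],[0,-0.5,2.0],[0,-0.3,1.3],[0,-0.1,0.8],[0,0,0]]' --delta_rot '[[0,0,0],[0,0,0],[0,0,0],[0,0,0],[0,0,0]]'

```text
time: 36.95
tool_pos: [0.5981, 0.1793, 0.0649]
tcp_rot: [-0.082, 1.568, 0.082]
wrist_force: [0.6, 0.0, -0.4]
width: 0.662
```

>>> carry_out --offset '[[0,0,0],[0,0,0],[0,0,0],[0,0,0],[0,0,0]]' --delta_rot '[[0,0,0],[0,0,0],[0,0,0],[0,0,0],[0,0,0]]'

```text
time: 37.37
tool_pos: [0.5956, 0.1798, 0.0654]
tcp_rot: [-0.083, 1.569, 0.083]
wrist_force: [-0.4, -0.6, -0.7]
width: 0.659
```

```bash
python3 - <<'E'
from h import *
show(); plan(596.7,178.5,8,6)
E
```

```text
t 37.37 pos mm [595.6 179.8  65.4] jaw 6.1 down [-0. -0. -1.] F [-0.4 -0.6 -0.7] w 0.659 q6 0.15
-> (596.7, 178.5, 8, 6) turn [ 0.07 -0.01  0.  ] shift cm [ 5.74 -0.14  0.1 ]
```

>>> carry_out --offset '[[1.0,-0.15,0.1],[1.5,0,0],[1.3,0,0],[0.9,0,0],[0.6,0,0]]' --delta_rot '[[0,0,0],[0,0,0],[0,0,0],[0,0,0],[0,0,0]]'

```text
time: 37.78
tool_pos: [0.5959, 0.1779, 0.01]
tcp_rot: [-0.083, 1.572, 0.082]
wrist_force: [-0.1, 0.1, -1.5]
width: 0.659
```

>>> carry_out --offset '[[0.3,0,0],[0.1,0,0],[0,0,0],[0,0,0],[0,0,0]]' --delta_rot '[[0,0,0],[0,0,0],[0,0,0],[0,0,0],[0,0,0]]'

```text
time: 38.2
tool_pos: [0.5981, 0.1785, 0.0091]
tcp_rot: [-0.082, 1.568, 0.083]
wrist_force: [-0.2, -0.5, -1.0]
width: 0.658
```

>>> carry_out --offset '[[0.1,0,0],[0.1,0,0],[0,0,0],[0,0,0],[0,0,0]]' --delta_rot '[[0,0,0],[0,0,0],[0,0,0],[0,0,0],[0,0,0]]'

```text
time: 38.62
tool_pos: [0.5974, 0.1783, 0.0063]
tcp_rot: [-0.083, 1.569, 0.083]
wrist_force: [0.7, 0.5, -1.2]
width: 0.661
```

>>> carry_out --offset '[[0.1,0,0],[0.05,0,0],[0,0,0],[0,0,0],[0,0,0]]' --delta_rot '[[0,0,0],[0,0,0],[0,0,0],[0,0,0],[0,0,0]]'

```text
time: 39.03
tool_pos: [0.5975, 0.1783, 0.005]
tcp_rot: [-0.083, 1.569, 0.083]
wrist_force: [-2.0, -1.2, 1.6]
width: 0.657
```

>>> carry_out --offset '[[0.05,0,0],[0,0,0],[0,0,0],[0,0,0],[0,0,0]]' --delta_rot '[[0,0,0],[0,0,0],[0,0,0],[0,0,0],[0,0,0]]'

```text
time: 39.45
tool_pos: [0.5975, 0.1783, 0.005]
tcp_rot: [-0.083, 1.569, 0.083]
wrist_force: [-2.1, -0.2, 5.6]
width: 0.658
```

>>> carry_out --offset '[[0,0,0],[0,0,0],[0,0,0],[0,0,0],[0,0,0]]' --delta_rot '[[0,0,0],[0,0,0],[0,0,0],[0,0,0],[0,0,0]]' --fingers 0.58

```text
time: 39.87
tool_pos: [0.5973, 0.1782, 0.004]
tcp_rot: [-0.083, 1.569, 0.083]
wrist_force: [0.4, -1.0, -0.2]
width: 0.792
```

>>> carry_out --offset '[[-0.5,0,0],[-2.0,0,0],[-3.0,0,0],[-3.5,0,0],[-3.5,0,0]]' --delta_rot '[[0,0,0],[0,0,0],[0,0,0],[0,0,0],[0,0,0]]'

```text
time: 40.28
tool_pos: [0.5965, 0.178, 0.13]
tcp_rot: [-0.083, 1.571, 0.082]
wrist_force: [0.4, 0.5, -0.0]
width: 0.792
```

>>> carry_out --offset '[[-2.0,0,-3.0],[-2.0,0,-3.0],[-2.0,0,-3.0],[-2.0,0,-3.0],[0,0,0]]' --delta_rot '[[0,0,0],[0,0,0],[0,0,0],[0,0,0],[0,0,0]]'

```text
time: 40.7
tool_pos: [0.4759, 0.1659, 0.214]
tcp_rot: [-0.082, 1.565, 0.085]
wrist_force: [0.6, 0.7, -0.7]
width: 0.789
```

>>> carry_out --offset '[[0,0,0],[0,0,0],[0,0,0],[0,0,0],[0,0,0]]' --delta_rot '[[0,0,0],[0,0,0],[0,0,0],[0,0,0],[0,0,0]]'

```text
time: 41.12
tool_pos: [0.4782, 0.1655, 0.208]
tcp_rot: [-0.083, 1.571, 0.082]
wrist_force: [-0.4, 0.0, 0.1]
width: 0.788
```

```bash
python3 - <<'E'
from h import *
import cv2
show()
p,d,W=wrist()
print("blue kit");find(W,d,597,178,45,18,26); find(W,d,589,251,40,54,66)
p,_=read_camera("scene"); cv2.imwrite("pics/s1.png",p[:,:,::-1])
E
```

```text
t 41.12 pos mm [478.2 165.5 208. ] jaw 6.0 down [-0.002 -0.001 -1.   ] F [-0.4  0.   0.1] w 0.788 q6 0.18
blue kit
2864 ((595.9744262695312, 178.6313934326172), (56.69593048095703, 57.01512145996094), 50.37139892578125) z 21.7
793 ((588.342529296875, 250.23638916015625), (23.216732025146484, 22.966796875), 51.94276809692383) z 59.5
```

View pics/s1.png

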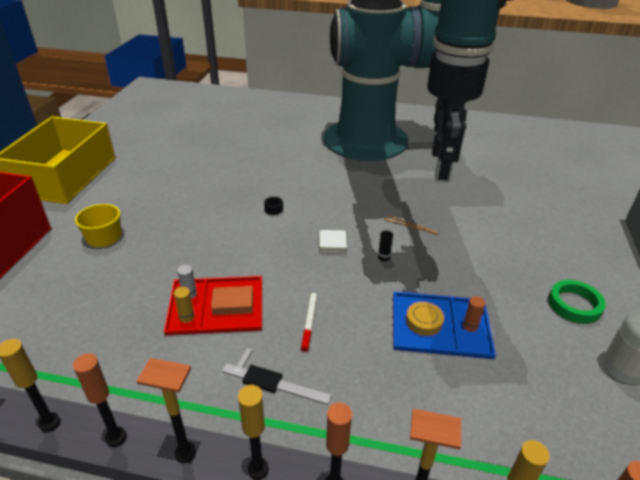

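The red tray holds both tubes at (185,290) and the copper compact at (233,300). The blue tray holds the gold compact at (425,318) and the copper tube at (475,313). The white compact (333,241) and black tube (385,245) haven't moved, and the arm is clear of everything. Handing in.

```bash
python3 -c "
from workcell import *
print(finish_job())"
```

```text
the job is handed in; nothing more can be done
None
```

Both kits are made up and the job is handed in at about 41 s of the 128 s allowed. I worked in the order asked, lowering each piece until a light contact force showed it was on the tray floor (readings of about 2 to 8 N), then letting go.

**Red tray:** the gold and silver tubes stand in the narrow bay (tops at about 60 mm). The copper compact lies flat in the wide bay (top at 22 mm).

**Blue tray:** the copper tube stands in the narrow bay (top at 59.5 mm). The gold compact lies flat in the wide bay (top at 21.7 mm).

**Last checks:** the final scene picture shows all five pieces in their bays, and the black tube and white compact where they stood. The arm was clear of everything. No check failed; the camera and arm positions agreed to about 2 mm, as good as the calibration allows.

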